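# Feel the end float of the stencil printer's feed roller and leave it midway

### The job

Check the end float of the stencil printer's feed roller: take it by its knob, first push it in along its shaft until you feel it rest firmly on its inner stop (5 to 10 N for half a second), then pull it out onto its outer stop in the same way. Then set the roller exactly midway between the two stops you felt and let go, never leaning hard on a stop (20 N harms it) and leaving everything else on the table where it is.

Things in the scene. Friction and masses are not known exactly. Their poses are not given: they have to be found in the camera images.
- unit: Stencil printer's feed-roller unit, cover off, fixed to the table: grey base plate 120 x 230 x 10 mm, two aluminium bearing blocks, a low bar and circuit board. Origin on the table under the plate's middle. z up, y along the shaft: +y is the way the shaft goes when pushed IN, -y when pulled OUT; the knob sticks out at the -y end.
- block (a point): Top centre of the bearing block nearer the knob, 93 mm above the table, 90 mm from the unit's origin towards -y. The block is 70 mm along the unit's x and 36 mm along y; a like block stands at +90 mm. Both stops of the roller are hidden in the unit: where they lie differs each time by centimetres and cannot be seen.
- roller: Roller, shaft and knob in one rigid piece, level, axis 70 mm above the table. It slides only along the unit's y between two hidden stops, 10 to 20 mm of end float; it does not turn. Seals drag about 1.5 N, so it stays where left. Rubber drum 30 mm diameter, 116 mm long, shaft 12 mm. Origin: drum's centre, 180 mm from the knob's middle. Axes as the unit's.
- knob (a point): Middle of the knob on the shaft axis, 70 mm above the table. Ribbed grey cylinder lying along the unit's y, 33 mm diameter, 30 mm long, at least 25 mm of bare shaft between it and the block even when pushed in. Grip it from above, fingers closing along the unit's x. The stops' rubber washers yield 1 mm per 4 N after touch, equally at both ends; over 20 N damages them.
- lemon: Bystander, loose: practice lemon lying down, yellow, 58 mm thick, 77 mm long; origin at the centre of its underside.
- ink_bottle: Bystander, loose: small black ink bottle, 32 mm across, 75 mm tall; origin at the centre of its underside.
- ink_cap: Bystander, loose: tiny open black ink cup, 20 mm across, 14 mm tall; origin at the centre of its underside.
- machine: Bystander, loose: tattoo machine lying down, red grip tube and dark motor block, 155 mm long, 32 mm tall; its origin under it between grip and block.
- wash_bottle: Bystander, loose: white wash bottle, 60 mm across, 150 mm tall; origin at the centre of its underside.
- jar: Bystander, loose: amber jar with metal lid, 60 mm across, 55 mm tall; origin at the centre of its underside.
- pen: Bystander, loose: black marker pen lying down, 105 mm long, 12 mm thick; origin at the centre of its underside.

How it is judged (in metres and radians):
On the way, in this order (a step that is already met when the one before it is completed fails the run):
1. the roller has been pushed in and rests on its inner stop with more than 3 N for 0.2 s (contact force between roller and far_washer above 3 N), for 0.2 s.
2. then the roller has been pulled out and rests on its outer stop with more than 3 N for 0.2 s (contact force between roller and near_washer above 3 N), for 0.2 s.
At the end, for the whole second after the job is handed in: the roller stands still, within 1.5 mm of the middle between its two stops (distance between collar and midway below 0.0015 m and linear speed of roller below 0.003 m/s); the robot touches nothing.
It fails at once if a stop is loaded with more than 20 N (contact force between roller and far_washer above 20 N or contact force between roller and near_washer above 20 N).
It fails at once if a bystander is moved by more than 20 mm (distance of any of lemon, ink_bottle, ink_cap, machine, wash_bottle, jar, pen from where it was at the start of the episode above 0.02 m).
It also fails if it takes over 61 s, if anything falls off the work surface, if the arm or the gripper's body presses on something with over 40 N, if the wrist force passes 120 N, or if a joint passes its speed limit or range.

### The arm

A 6-joint arm with a two-finger parallel gripper is mounted at the origin on the work surface. World frame = base frame: x ahead of the robot, y to its left, z up, the work surface at z = 0. Lengths are in mm, angles in rad, forces in N, time in s.
With the tool pointing down it reaches from about 275 to 750 mm from the base axis. Payload 10.2 kg.
Tool frame: the origin (TCP) lies on the centre line of the jaws, within the pads' length; the fingertips stand 11 mm ahead of it and the grasp point (between the pads) lies 8 mm behind it; z points along the fingers, y is the direction in which the jaws open and shut (so a half turn about z gives the same grasp; the last joint's range is limited). The gripper opens to 88 mm and grips with 3 to 60 N. Pads are 18 mm wide; open, the fingers measure 123 mm over their backs; the gripper's body (75 mm by 187 mm) begins 45 mm behind the grasp point.
Start: joints at [1.074, 0.313, 1.498, -0, 1.331, -0.223], TCP at [141.968, 505.447, 249.72] pointing down, gripper open.
Joint ranges: [-2.94, 2.94], [-0.97, 2.17], [0.19, 2.56], [-1.23, 4.37], [0.02, 3.11], [-2.88, 2.88]. Speed limits (rad/s): [2.39, 2.39, 3.01, 3.14, 3.14, 3.14].

### API

Orientations are given as a unit quaternion [x, y, z, w].
In Python, from plant import monitor, viewer, ticket gives the robot as it stands.
- The arm moves only by the tool apply_moves, never from a script. Its argument "commands" is a list of rows, each a list of 7 numbers: the shift along the tool's x, y, z in mm, then the turn, a rotation vector about the tool's x, y, z in degrees, then the finger opening in mm, from 0 to 88.1. A call has 1 to 8 rows; each row shifts and turns the commanded pose from where the row before left it, along the tool's axes as they then stand; what a row does not reach is not made up. A row lasts 1/12 s, in which the tool goes at most 41.7 mm and 7.16 degrees, less where a joint would pass 70% of its speed; a pose out of reach is approached as far as the arm can. A call is refused whole if a number of a shift passes 41.7 or a number of a turn 7.16, either way. A call with a gripper value outside its range is refused whole. The fingers move at their own pace and stop on an object; "grip_force" is the grip in N (left out, the last holds). Time passes only in rows, so rows that do not move let the fingers close. It gives the time, the measured TCP pose, the force and the opening at its end, in the units of the state.
- monitor.read_state(): the state, without advancing time (a new reading comes with each control period).
- viewer.capture(name): name is "side" or "top" or "wrist"; returns the picture (420x560x3 uint8, red, green, blue); there is no depth.
- viewer.camera_params(name): a dict with "vfov" (degrees; the focal length in pixels is half the picture's height over the tangent of half this angle, whatever the lens; pixels are square), "cx", "cy" (the principal point, pixels), "extrinsics" (4x4, takes a point from camera to world coordinates); the wrist camera has in their place "mount" (4x4, takes a point from camera to tool coordinates, whose origin is the TCP and whose axes are the flange's). Camera axes: x right, y up, looking along -z (the intrinsics and any distortion apply to the point x, -y, -z); pixel columns grow to the right and rows downward; lengths in mm; the calibration is good to about 2 mm. A picture is of the moment at which its call begins: read the wrist's pose just before it. camera_params takes no time and is no camera call.
- ticket.finish_job(): hands the job in, once; it reports no verdict.
The state is a dict: "time_s": time; "joints": joint angles; "qd": joint speeds; "tau": joint torques, N m; "position": TCP position; "tcp_rot": TCP orientation; "force": force on the tool from outside, world axes, zero at the start; "wrist_torque": the same for the moment, N m; "finger_gap": finger opening in mm.
Only numpy, scipy, OpenCV 4.12 (cv2) and the standard library are available. Lean on these libraries where they do the work, as an engineer would, in place of code of your own. Each camera call takes 0.05 s, during which the arm holds its last target. There are 200 camera calls.

## Working session

There is one attempt and no reset: what is moved stays moved. The work goes in short steps, Python scripts to look and compute and a tool call to move; the robot and the scene stay as the last step left them, time stands still between calls to the robot, and variables do not carry over. Pictures are saved under pics/ and viewed, about 8 in all and at most 12, crops included, and the job is handed in when it is done.

Besides the shell and the picture viewer there is one more tool, called after "Emit:" by a JSON object that holds its "name" and its "arguments". apply_moves: Moves the arm, as the interface text tells. Its arguments: {"type":"object","properties":{"commands":{"type":"array","items":{"type":"array","items":{"type":"number"}}},"grip_force":{"type":"number"}},"required":["commands"]}

```bash
mkdir -p pics; ls; python3 - <<'E'
from plant import monitor, viewer
import cv2
print(monitor.read_state())
for n in("side","top","wrist"):
    print(n,viewer.camera_params(n))
for n in("side","top"):
    cv2.imwrite(f"pics/{n}0.png",viewer.capture(n)[:,:,::-1])
E
```

```text
pics
{'time_s': 0.0, 'joints': array([ 1.07358310e+00,  3.13475514e-01,  1.49843617e+00, -1.96601759e-05,
        1.33095866e+00, -2.23405355e-01]), 'qd': array([-0.0005893 , -0.00128224, -0.00016702, -0.00053717,  0.00129987,
        0.00038615]), 'tau': array([ 3.37500223e-04, -4.02205002e+01, -2.52268231e+01,  6.95038866e-02,
        3.52020131e-02, -1.39137901e-04]), 'position': array([141.86918198, 505.23593947, 249.14833709]), 'tcp_rot': array([ 1.36474332e-01,  9.90643401e-01, -6.01189937e-04, -2.16299581e-04]), 'force': array([-0.00487981, -0.34462981, -0.11239207]), 'wrist_torque': array([-0.00105176, -0.04756184, -0.05593688]), 'finger_gap': 88.03693907693145}
side {'vfov': 42.882269753645375, 'cx': 278.8325828022111, 'cy': 212.5764522087969, 'extrinsics': array([[-8.64966530e-01,  3.63258433e-01, -3.46231444e-01,
         1.44417659e+02],
       [-5.01717272e-01, -6.40575839e-01,  5.81328113e-01,
         7.91925967e+02],
       [-1.06151578e-02,  6.76539656e-01,  7.36329690e-01,
         1.03137221e+03],
       [ 0.00000000e+00,  0.00000000e+00,  0.00000000e+00,
         
[... 191 characters left out ...]
80e+02],
       [-9.99613784e-01, -8.21491699e-03,  2.65480328e-02,
         5.06578202e+01],
       [ 2.53346794e-02,  1.23219719e-01,  9.92055974e-01,
         1.37884802e+03],
       [ 0.00000000e+00,  0.00000000e+00,  0.00000000e+00,
         1.00000000e+00]])}
wrist {'vfov': 67.95312084751663, 'cx': 279.5703046072547, 'cy': 211.2110679924252, 'mount': array([[ 8.43229702e-04,  9.46060650e-01,  3.23988480e-01,
         8.49461319e+01],
       [ 9.99999497e-01, -9.73932925e-04,  2.41275058e-04,
        -5.49752308e-01],
       [ 5.43803886e-04,  3.23988114e-01, -9.46060995e-01,
        -1.34982472e+02],
       [ 0.00000000e+00,  0.00000000e+00,  0.00000000e+00,
         1.00000000e+00]])}
```

View pics/top0.png

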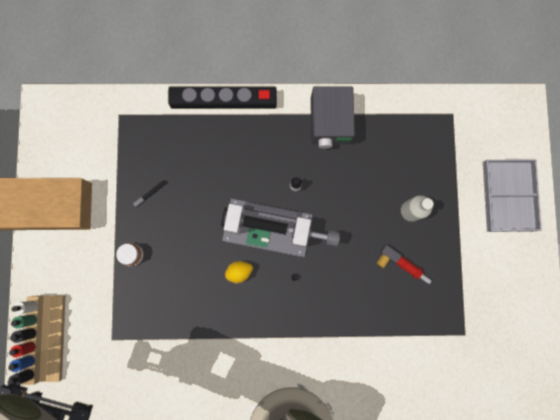

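View pics/side0.png

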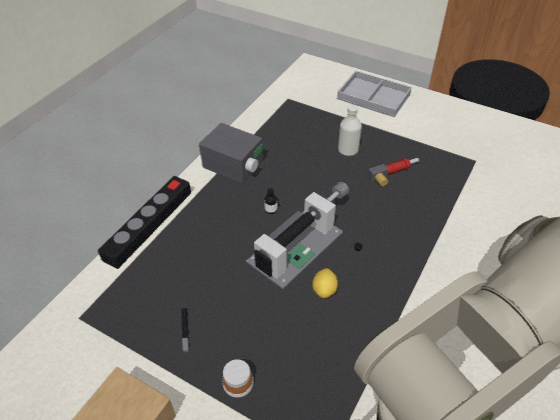

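The top view shows the unit at about (267,228), with its knob at (333,238) pointing right (world -y). In the side view the knob is at (341,190). I'll enlarge both.

```bash
python3 - <<'E'
import cv2,numpy as np
t=cv2.imread("pics/top0.png")[190:265,215:355]; s=cv2.imread("pics/side0.png")[175:285,240:355]
cv2.imwrite("pics/c1.png",cv2.resize(t,None,fx=5.5,fy=5.5,interpolation=cv2.INTER_CUBIC))
cv2.imwrite("pics/c2.png",cv2.resize(s,None,fx=5,fy=5,interpolation=cv2.INTER_CUBIC))
E
```

```text
(no output)
```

View pics/c1.png

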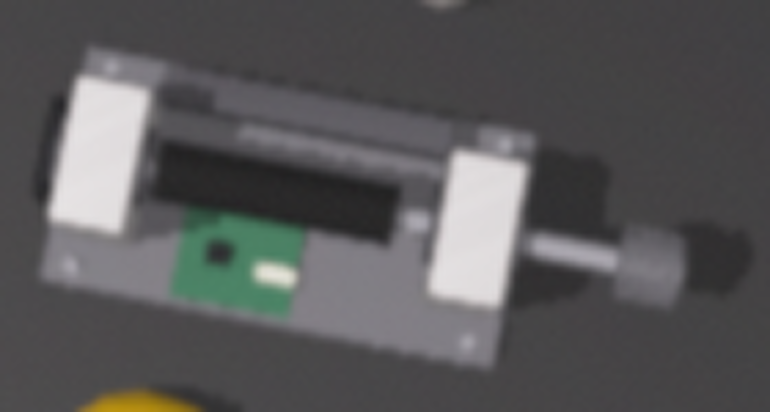

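View pics/c2.png

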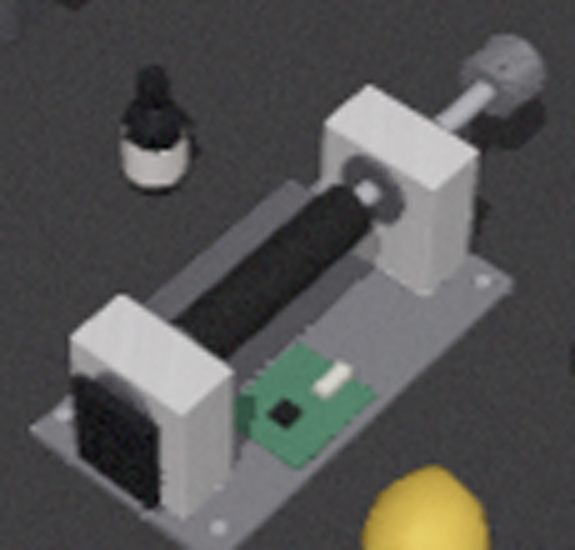

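The crops show the block tops clearly: in c1 centred near (102,156) and (478,228), with the knob near (650,266); in c2 as quadrilaterals, with the knob near (503,75).

```bash
cat > h.py <<'E'
import numpy as np
from plant import viewer
def ray(n,u,v,z,H=420):
    p=viewer.camera_params(n);f=H/2/np.tan(np.radians(p["vfov"]/2));E=p["extrinsics"]
    d=E[:3,:3]@np.array([(u-p["cx"])/f,-(v-p["cy"])/f,-1]);o=E[:3,3]
    return o+d*(z-o[2])/d[2]
E
python3 - <<'E'
from h import *
np.set_printoptions(precision=1,suppress=True)
T=lambda c,z:ray("top",215+(c[0]+.5)/5.5-.5,190+(c[1]+.5)/5.5-.5,z)
S=lambda c,z:ray("side",240+(c[0]+.5)/5-.5,175+(c[1]+.5)/5-.5,z)
for F,far,near,k in((T,[(80,78),(152,90),(128,235),(50,222)],[(455,150),(527,163),(501,305),(429,292)],(650,266)),
  (S,[(122,295),(232,370),(182,415),(72,338)],[(372,87),(477,153),(433,190),(325,126)],(503,75))):
    A=np.array([F(c,93) for c in far]);B=np.array([F(c,93) for c in near])
    fa,ne=A.mean(0),B.mean(0);d=fa-ne
    print("far",fa,"near",ne,"dist",np.hypot(*d[:2]),"ang",np.degrees(np.arctan2(d[1],d[0])),"sides",[np.linalg.norm(B[i]-B[i-1]).round(1) for i in range(4)])
    K=F(k,74);u=d[:2]/np.hypot(*d[:2]);r=K[:2]-(fa+ne)[:2]/2
    print("knob",K,"along",r@u,"lat",r@[-u[1],u[0]], "pred angle", u)
E
```

```text
far [550.9 143.4  93. ] near [515.9 -31.6  93. ] dist 178.45968224287108 ang 78.69267882353498 sides [np.float64(67.6), np.float64(34.3), np.float64(67.6), np.float64(34.1)]
knob [ 498.2 -114.1   74. ] along -173.59824113314306 lat 1.1743110389779206 pred angle [0.2 1. ]
far [552.8 148.   93. ] near [516.1 -27.2  93. ] dist 178.97750574564392 ang 78.18962700030002 sides [np.float64(35.8), np.float64(66.4), np.float64(33.0), np.float64(65.8)]
knob [ 499.2 -108.6   74. ] along -172.63939399099246 lat -0.12048646130490108 pred angle [0.2 1. ]
```

Emit:
{"name": "apply_moves", "arguments": {"commands": [[-33,0,0,0,0,3.58,88],[-33,0,0,0,0,3.58,88],[-33,0,0,0,0,3.58,88],[-33,0,0,0,0,3.58,88],[-33,0,0,0,0,3.58,88],[-33,0,0,0,0,3.58,88],[-33,0,0,0,0,3.58,88],[-33,0,0,0,0,3.58,88]]}}

```text
time_s: 0.77
position: [373.4, 380.8, 249.4]
tcp_rot: [0.379, 0.926, -0.0, -0.0]
force: [-1.0, 1.1, 0.2]
finger_gap: 88.2
```

Emit:
{"name": "apply_moves", "arguments": {"commands": [[-33,0,0,0,0,3.58,88],[-33,0,0,0,0,3.58,88],[-33,0,0,0,0,3.58,88],[-33,0,0,0,0,3.58,88],[-33,0,0,0,0,3.58,88],[-33,0,0,0,0,3.58,88],[-33,0,0,0,0,3.58,88],[-33,0,0,0,0,3.58,88]]}}

```text
time_s: 1.43
position: [515.6, 161.6, 249.3]
tcp_rot: [0.596, 0.803, -0.0, -0.0]
force: [-0.1, 0.2, 0.2]
finger_gap: 88.1
```

Emit:
{"name": "apply_moves", "arguments": {"commands": [[-33,0,0,0,0,3.58,88],[-33,0,0,0,0,3.58,88],[-33,0,0,0,0,3.58,88],[-33,0,0,0,0,3.58,88],[-33,0,0,0,0,3.58,88],[-33,0,0,0,0,3.58,88],[-33,0,0,0,0,3.58,88],[0,0,0,0,0,3.58,88]]}}

```text
time_s: 2.1
position: [539.8, -69.4, 249.1]
tcp_rot: [0.777, 0.629, -0.001, 0.0]
force: [1.0, -0.0, -0.5]
finger_gap: 88.0
```

```bash
cat >> h.py <<'E'
from plant import monitor
from scipy.spatial.transform import Rotation as Ro
def show(goal=None):
    s=monitor.read_state();R=Ro.from_quat(s["tcp_rot"]).as_matrix()
    np.set_printoptions(precision=2,suppress=True)
    print("t",s["time_s"],"p",s["position"],"ang tool x",np.degrees(np.arctan2(R[1,0],R[0,0])),"zax",R[:,2],"F",s["force"],"gap",s["finger_gap"])
    if goal is not None: print("tool shift",R.T@(np.array(goal)-s["position"]))
    return s,R
E
python3 - <<'E'
from h import *
import cv2
s,R=show([498.7,-111,62])
cv2.imwrite("pics/w1.png",viewer.capture("wrist")[:,:,::-1])
p=viewer.camera_params("wrist");f=210/np.tan(np.radians(p["vfov"]/2));M=p["mount"]
def proj(P):
    c=M[:3,:3].T@(R.T@(np.array(P)-s["position"])-M[:3,3]);return p["cx"]-f*c[0]/c[2],p["cy"]+f*c[1]/c[2]
print(proj([498.7,-111,86.5]),proj([516,-29.4,93]))
E
```

```text
t 2.1 p [539.76 -69.44 249.15] ang tool x 77.95314262508606 zax [-0. -0. -1.] F [ 1.01 -0.   -0.53] gap 88.00675297777697
tool shift [-48.99 -31.32 187.23]
(np.float64(249.67755601380767), np.float64(239.37424737703589)) (np.float64(246.21574205567927), np.float64(160.52788336891444))
```

View pics/w1.png

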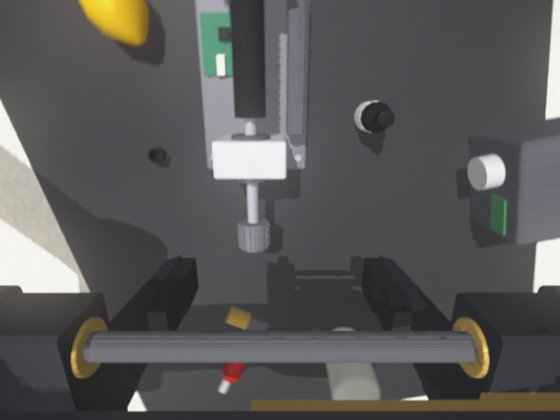

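The knob shows at (253,235), against a prediction of (250,239). The nearer block's top shows at (250,157), against (246,160). Estimates agree to about 4 mm, so I'll move above the knob and look again.

Emit:
{"name": "apply_moves", "arguments": {"commands": [[-24,-15,0,0,0,-0.5,88],[-24,-15,0,0,0,0,88],[0,0,33,0,0,0,88],[0,0,33,0,0,0,88],[0,0,33,0,0,0,88],[0,0,32,0,0,0,88],[0,0,0,0,0,0,88],[0,0,0,0,0,0,88]]}}

```text
time_s: 2.82
position: [501.1, -105.2, 118.5]
tcp_rot: [0.772, 0.636, -0.001, -0.001]
force: [-0.3, 0.1, 1.5]
finger_gap: 88.0
```

```bash
python3 - <<'E'
from h import *
import cv2
s,R=show([498.7,-111,62])
cv2.imwrite("pics/w2.png",viewer.capture("wrist")[:,:,::-1])
p=viewer.camera_params("wrist");f=210/np.tan(np.radians(p["vfov"]/2));M=p["mount"]
def proj(P):
    c=M[:3,:3].T@(np.array(P)-M[:3,3]);return p["cx"]-f*c[0]/c[2],p["cy"]+f*c[1]/c[2]
# tool-frame points under TCP at axis height, at x=-15,0,15
z=s["position"][2]
for x in(-15,0,15):print(x,proj([x,0,z-86.5]), proj([x,-16.5,z-70]),proj([x,16.5,z-70]))
E
```

```text
t 2.8167 p [ 501.06 -105.24  118.47] ang tool x 78.98015463846374 zax [-0.  0. -1.] F [-0.32  0.1   1.5 ] gap 87.96750588589367
tool shift [-6.14 -1.08 56.47]
-15 (np.float64(280.0055514397642), np.float64(276.12323235846554)) (np.float64(254.96581781551214), np.float64(263.075655863859)) (np.float64(304.96417859039985), np.float64(263.1070710727344))
0 (np.float64(280.0382933475935), np.float64(253.95260548756352)) (np.float64(254.38953309027795), np.float64(242.31144084888814)) (np.float64(305.598841095825), np.float64(242.3453878998023))
15 (np.float64(280.07280130689236), np.float64(230.58612685471772)) (np.float64(253.78463924997143), np.float64(220.51640584036699)) (np.float64(306.2650080725194), np.float64(220.55310051528974))
```

View pics/w2.png

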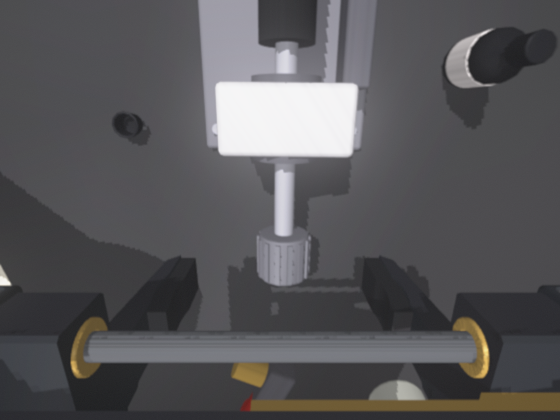

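The knob spans columns 257–310 and rows 230–281. It is about 2 mm to tool +y and 2 mm to tool -x of the TCP, with the shaft square to the tool. I'll descend and grip.

Emit:
{"name": "apply_moves", "arguments": {"commands": [[-2,2,14,0,0,0,88],[0,0,15,0,0,0,88],[0,0,14,0,0,0,88],[0,0,13.5,0,0,0,88],[0,0,0,0,0,0,88],[0,0,0,0,0,0,45],[0,0,0,0,0,0,45],[0,0,0,0,0,0,45]], "grip_force": 30}}

```text
time_s: 3.53
position: [503.7, -108.5, 63.8]
tcp_rot: [0.772, 0.635, 0.001, 0.001]
force: [-0.5, 0.2, -0.6]
finger_gap: 70.5
```

Emit:
{"name": "apply_moves", "arguments": {"commands": [[0,0,0,0,0,0,36],[0,0,0,0,0,0,25],[0,0,0,0,0,0,25],[0,0,0,0,0,0,25],[0,0,0,0,0,0,25],[0,0,0,0,0,0,25]], "grip_force": 30}}

```text
time_s: 4.03
position: [502.5, -108.1, 62.1]
tcp_rot: [0.772, 0.635, -0.0, -0.001]
force: [-3.3, -0.1, 4.0]
finger_gap: 30.6
```

Emit:
{"name": "apply_moves", "arguments": {"commands": [[0,0,0,0,0,0,25],[0,0,0,0,0,0,25],[0,0,0,0,0,0,25]]}}

```text
time_s: 4.28
position: [502.5, -108.1, 62.1]
tcp_rot: [0.772, 0.635, -0.0, -0.0]
force: [-3.6, 0.5, 2.6]
finger_gap: 30.8
```

```bash
cat >> h.py <<'E'
U=np.array([np.cos(np.radians(78.4)),np.sin(np.radians(78.4)),0])
def ax():
    s,R=show(); print("along",s["position"]@U,"Fax",s["force"]@U,"tau",s["tau"])
E
python3 -c "from h import *;ax()"
```

```text
t 4.2833 p [ 502.55 -108.12   62.15] ang tool x 78.90038040883347 zax [-0.  0. -1.] F [-3.6   0.48  2.62] gap 30.787886022787944
along -4.858277412539716 Fax -0.2493899930291408 tau [  0.4  -42.36 -20.14   0.35  -0.86  -0.01]
```

Emit:
{"name": "apply_moves", "arguments": {"commands": [[0.4,0,0,0,0,0,25],[0.4,0,0,0,0,0,25],[0.4,0,0,0,0,0,25],[0.4,0,0,0,0,0,25],[0.4,0,0,0,0,0,25],[0.4,0,0,0,0,0,25],[0,0,0,0,0,0,25]]}}

```text
time_s: 4.87
position: [503.1, -105.8, 62.2]
tcp_rot: [0.772, 0.635, -0.0, -0.0]
force: [-4.3, -0.9, 2.9]
finger_gap: 30.6
```

```bash
python3 -c "from h import *;ax()"
```

```text
t 4.8667 p [ 503.07 -105.76   62.15] ang tool x 78.8977355948156 zax [-0.  0. -1.] F [-4.31 -0.89  2.88] gap 30.555940357185353
along -2.446899328820772 Fax -1.7403061462230507 tau [  0.63 -42.31 -20.39   0.42  -1.01  -0.02]
```

Emit:
{"name": "apply_moves", "arguments": {"commands": [[0.4,0,0,0,0,0,25],[0.4,0,0,0,0,0,25],[0.4,0,0,0,0,0,25],[0.4,0,0,0,0,0,25],[0.4,0,0,0,0,0,25],[0.4,0,0,0,0,0,25],[0,0,0,0,0,0,25]]}}

```text
time_s: 5.45
position: [503.6, -103.4, 62.2]
tcp_rot: [0.772, 0.635, -0.0, -0.0]
force: [-5.4, -0.6, 2.5]
finger_gap: 30.6
```

```bash
python3 -c "from h import *;ax()"
```

```text
t 5.45 p [ 503.56 -103.41   62.16] ang tool x 78.89563472999548 zax [-0.  0. -1.] F [-5.38 -0.62  2.52] gap 30.628156005041205
along -0.04090620365134815 Fax -1.6853024940703196 tau [  0.61 -42.35 -20.46   0.42  -1.03  -0.01]
```

Emit:
{"name": "apply_moves", "arguments": {"commands": [[0.4,-0.1,0,0,0,0,25],[0.4,-0.1,0,0,0,0,25],[0.4,-0.1,0,0,0,0,25],[0.4,-0.1,0,0,0,0,25],[0.4,0,0,0,0,0,25],[0.4,0,0,0,0,0,25],[0,0,0,0,0,0,25]]}}

```text
time_s: 6.03
position: [503.9, -101.4, 62.2]
tcp_rot: [0.772, 0.635, -0.0, 0.0]
force: [-3.9, -2.7, 1.1]
finger_gap: 30.3
```

```bash
python3 -c "from h import *;ax()"
```

```text
t 6.0333 p [ 503.92 -101.42   62.2 ] ang tool x 78.89786212317904 zax [ 0. -0. -1.] F [-3.9  -2.72  1.06] gap 30.3116347093748
along 1.9782893323882014 Fax -3.4489552489271253 tau [  2.22 -43.05 -19.85   0.9   -0.52  -0.  ]
```

Emit:
{"name": "apply_moves", "arguments": {"commands": [[0.2,0,0,0,0,0,25],[0.2,0,0,0,0,0,25],[0.2,0,0,0,0,0,25],[0.2,0,0,0,0,0,25],[0,0,0,0,0,0,25]]}}

```text
time_s: 6.45
position: [504.0, -101.2, 62.2]
tcp_rot: [0.772, 0.635, -0.001, 0.001]
force: [-4.3, -7.3, -0.4]
finger_gap: 30.4
```

```bash
python3 -c "from h import *;ax()"
```

```text
t 6.45 p [ 503.99 -101.21   62.22] ang tool x 78.90199280176988 zax [-0. -0. -1.] F [-4.29 -7.29 -0.43] gap 30.366418559923055
along 2.1999527916182253 Fax -8.002882003880703 tau [  4.28 -43.14 -19.74   1.63  -0.43  -0.  ]
```

Emit:
{"name": "apply_moves", "arguments": {"commands": [[0,0,0,0,0,0,25],[0,0,0,0,0,0,25],[0,0,0,0,0,0,25],[0,0,0,0,0,0,25]]}}

```text
time_s: 6.78
position: [504.0, -101.2, 62.2]
tcp_rot: [0.772, 0.635, -0.001, 0.001]
force: [-6.5, -6.7, 1.2]
finger_gap: 30.3
```

```bash
python3 - <<'E'
from h import *
import cv2
ax()
a=[cv2.resize(viewer.capture("wrist")[60:300,120:440],None,fx=2.4,fy=2.4,interpolation=cv2.INTER_CUBIC)]
cv2.imwrite("pics/w3.png",a[0][:,:,::-1]);ax()
E
```

```text
t 6.7833 p [ 503.98 -101.18   62.2 ] ang tool x 78.90128010474794 zax [-0. -0. -1.] F [-6.5  -6.69  1.19] gap 30.280982547014684
along 2.2230677311411284 Fax -7.863736878794009 tau [  4.21 -43.14 -19.74   1.62  -0.43  -0.01]
t 6.8333 p [ 504.01 -101.2    62.22] ang tool x 78.90319777905611 zax [-0. -0. -1.] F [-6.   -6.99  0.11] gap 30.192112711209308
along 2.210562319803488 Fax -8.052277811161732 tau [  4.21 -43.14 -19.74   1.62  -0.43  -0.01]
```

View pics/w3.png

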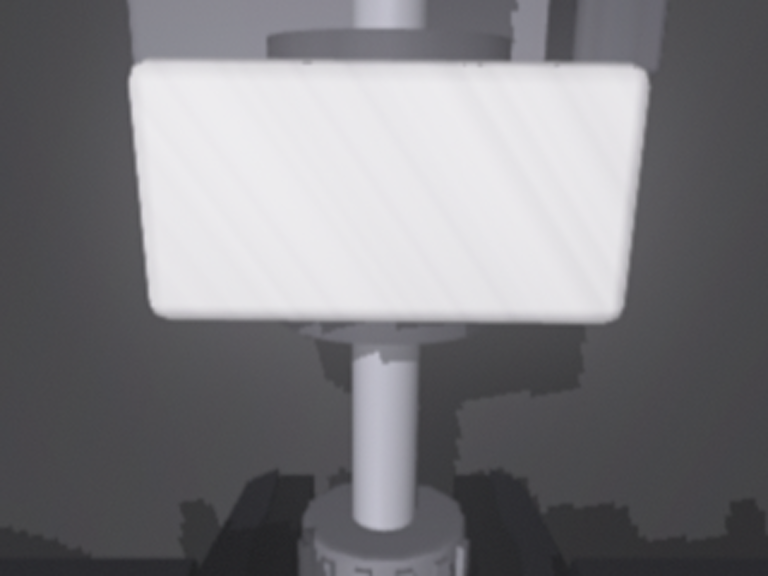

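Grip is sound: the knob is between the fingers and bare shaft is visible up to the block. But stiffness so far (20 N/mm) doesn't look like the 4 N/mm washer, so I'll back off in small steps and map force against position.

```bash
cat >> h.py <<'E'
def q():
    s=monitor.read_state();R=Ro.from_quat(s["tcp_rot"]).as_matrix()
    np.set_printoptions(precision=2,suppress=True)
    print("t%.2f along %.2f lat %.2f Fax %.2f Flat %.2f tau1 %.2f tau4 %.2f"%(s["time_s"],s["position"]@U,s["position"]@[U[1],-U[0],0],s["force"]@U,s["force"]@[U[1],-U[0],0],s["tau"][0],s["tau"][3]),"T",s["wrist_torque"],"Taxis unit x",s["wrist_torque"]@[U[1],-U[0],0])
E
python3 -c "from h import *;q()"
```

```text
t6.83 along 2.21 lat 514.06 Fax -8.05 Flat -4.47 tau1 4.21 tau4 1.62 T [-1.18  0.86  0.  ] Taxis unit x -1.3247417552342957
```

Emit:
{"name": "apply_moves", "arguments": {"commands": [[-0.4,0,0,0,0,0,25],[0,0,0,0,0,0,25],[0,0,0,0,0,0,25],[0,0,0,0,0,0,25]]}}

```text
time_s: 7.17
position: [504.0, -101.3, 62.2]
tcp_rot: [0.772, 0.635, -0.0, 0.0]
force: [-4.2, -4.7, 0.6]
finger_gap: 30.7
```

```bash
python3 -c "from h import *;q()"
```

```text
t7.17 along 2.12 lat 514.06 Fax -5.45 Flat -3.18 tau1 3.12 tau4 1.22 T [-0.8   0.86 -0.07] Taxis unit x -0.954344290050187
```

Emit:
{"name": "apply_moves", "arguments": {"commands": [[-0.4,0,0,0,0,0,25],[0,0,0,0,0,0,25],[0,0,0,0,0,0,25],[0,0,0,0,0,0,25]]}}

```text
time_s: 7.5
position: [504.0, -101.4, 62.2]
tcp_rot: [0.772, 0.635, -0.0, 0.0]
force: [-4.4, -3.3, -0.1]
finger_gap: 30.2
```

```bash
python3 -c "from h import *;q()"
```

```text
t7.50 along 2.00 lat 514.05 Fax -4.09 Flat -3.67 tau1 2.43 tau4 0.97 T [-0.72  0.7  -0.03] Taxis unit x -0.8476960808048349
```

Emit:
{"name": "apply_moves", "arguments": {"commands": [[0.4,0,0,0,0,0,25],[0,0,0,0,0,0,25],[0,0,0,0,0,0,25],[0,0,0,0,0,0,25]]}}

```text
time_s: 7.83
position: [504.0, -101.3, 62.2]
tcp_rot: [0.772, 0.635, -0.0, 0.0]
force: [-4.8, -6.1, 1.1]
finger_gap: 30.4
```

```bash
python3 -c "from h import *;q()"
```

```text
t7.83 along 2.14 lat 514.04 Fax -6.95 Flat -3.46 tau1 3.37 tau4 1.32 T [-0.88  0.89  0.  ] Taxis unit x -1.0365407877719957
```

Emit:
{"name": "apply_moves", "arguments": {"commands": [[0.4,0,0,0,0,0,25],[0,0,0,0,0,0,25],[0,0,0,0,0,0,25],[0,0,0,0,0,0,25]]}}

```text
time_s: 8.17
position: [504.0, -101.2, 62.2]
tcp_rot: [0.772, 0.635, -0.001, 0.001]
force: [-5.5, -7.2, 0.6]
finger_gap: 30.2
```

```bash
python3 -c "from h import *;q()"
```

```text
t8.17 along 2.24 lat 514.05 Fax -8.20 Flat -3.93 tau1 4.40 tau4 1.68 T [-1.23  0.87 -0.01] Taxis unit x -1.3804773047689802
```

Emit:
{"name": "apply_moves", "arguments": {"commands": [[0.4,0,0,0,0,0,25],[0,0,0,0,0,0,25],[0,0,0,0,0,0,25],[0,0,0,0,0,0,25]]}}

```text
time_s: 8.5
position: [504.0, -101.1, 62.2]
tcp_rot: [0.772, 0.635, -0.001, 0.001]
force: [-6.0, -9.2, 0.4]
finger_gap: 30.5
```

```bash
python3 - <<'E'
from h import *
import cv2
q()
im=viewer.capture("side");cv2.imwrite("pics/s4.png",cv2.resize(im[130:290,210:400],None,fx=4.2,fy=3.75,interpolation=cv2.INTER_CUBIC)[:,:,::-1])
q()
E
```

```text
t8.50 along 2.35 lat 514.05 Fax -10.25 Flat -4.04 tau1 5.47 tau4 2.05 T [-1.48  0.97 -0.04] Taxis unit x -1.6438818909097488
t8.55 along 2.36 lat 514.06 Fax -10.08 Flat -3.84 tau1 5.47 tau4 2.05 T [-1.48  0.97 -0.03] Taxis unit x -1.643367964441485
```

View pics/s4.png

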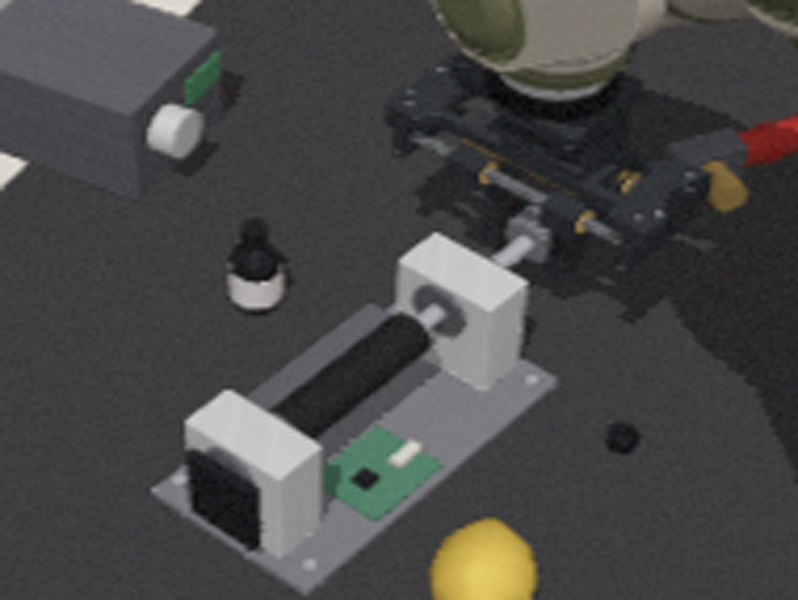

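The gripper body stands clear of the block, and the drum has visibly moved inward, so the load goes through the roller. The inner stop is felt: washer load is about 8.5 N, held for well over half a second. Now I'll pull out.

Emit:
{"name": "apply_moves", "arguments": {"commands": [[-0.6,0,0,0,0,0,25],[-1,0,0,0,0,0,25],[-1,0,0,0,0,0,25],[-1,0,0,0,0,0,25],[-1,0,0,0,0,0,25],[-1,0,0,0,0,0,25],[-1,0,0,0,0,0,25],[0,0,0,0,0,0,25]]}}

```text
time_s: 9.22
position: [502.9, -106.5, 62.2]
tcp_rot: [0.772, 0.635, 0.0, -0.0]
force: [-1.1, 1.0, 0.7]
finger_gap: 30.3
```

```bash
python3 -c "from h import *;q()"
```

```text
t9.22 along -3.18 lat 513.99 Fax 0.73 Flat -1.29 tau1 -0.39 tau4 0.02 T [ 0.13  0.41 -0.05] Taxis unit x 0.043594309952796055
```

Emit:
{"name": "apply_moves", "arguments": {"commands": [[-0.4,0,0,0,0,0,25],[-0.4,0,0,0,0,0,25],[-0.4,0,0,0,0,0,25],[-0.4,0,0,0,0,0,25],[-0.4,0,0,0,0,0,25],[0,0,0,0,0,0,25]]}}

```text
time_s: 9.72
position: [502.5, -108.4, 62.2]
tcp_rot: [0.772, 0.635, -0.0, 0.0]
force: [-1.7, 1.5, 0.7]
finger_gap: 30.1
```

```bash
python3 -c "from h import *;q()"
```

```text
t9.72 along -5.16 lat 514.00 Fax 1.12 Flat -1.92 tau1 -0.51 tau4 -0.03 T [ 0.15  0.39 -0.04] Taxis unit x 0.07079539121754035
```

Emit:
{"name": "apply_moves", "arguments": {"commands": [[-0.4,0,0,0,0,0,25],[-0.4,0,0,0,0,0,25],[-0.4,0,0,0,0,0,25],[-0.4,0,0,0,0,0,25],[-0.4,0,0,0,0,0,25],[0,0,0,0,0,0,25]]}}

```text
time_s: 10.22
position: [502.0, -110.4, 62.2]
tcp_rot: [0.772, 0.635, -0.0, -0.0]
force: [-2.5, 1.9, -0.5]
finger_gap: 30.3
```

```bash
python3 -c "from h import *;q()"
```

```text
t10.22 along -7.18 lat 513.99 Fax 1.40 Flat -2.81 tau1 -0.48 tau4 -0.01 T [ 0.12  0.39 -0.03] Taxis unit x 0.03769329687508121
```

Emit:
{"name": "apply_moves", "arguments": {"commands": [[-0.4,0,0,0,0,0,25],[-0.4,0,0,0,0,0,25],[-0.4,0,0,0,0,0,25],[-0.4,0,0,0,0,0,25],[-0.4,0,0,0,0,0,25],[0,0,0,0,0,0,25]]}}

```text
time_s: 10.72
position: [501.7, -112.3, 62.2]
tcp_rot: [0.772, 0.635, -0.0, -0.0]
force: [-2.7, 1.6, 0.4]
finger_gap: 30.3
```

```bash
python3 -c "from h import *;q()"
```

```text
t10.72 along -9.18 lat 514.00 Fax 1.06 Flat -2.96 tau1 -0.48 tau4 0.01 T [0.14 0.49 0.03] Taxis unit x 0.03607456299416459
```

Emit:
{"name": "apply_moves", "arguments": {"commands": [[-0.4,0,0,0,0,0,25],[-0.4,0,0,0,0,0,25],[-0.4,0,0,0,0,0,25],[-0.4,0,0,0,0,0,25],[-0.4,0,0,0,0,0,25],[0,0,0,0,0,0,25]]}}

```text
time_s: 11.22
position: [501.3, -114.0, 62.2]
tcp_rot: [0.772, 0.635, 0.0, -0.0]
force: [-1.2, 4.5, 0.4]
finger_gap: 30.5
```

```bash
python3 -c "from h import *;q()"
```

```text
t11.22 along -10.83 lat 513.98 Fax 4.14 Flat -2.10 tau1 -2.00 tau4 -0.52 T [0.64 0.4  0.01] Taxis unit x 0.5479418454281794
```

Emit:
{"name": "apply_moves", "arguments": {"commands": [[-0.4,0,0,0,0,0,25],[0,0,0,0,0,0,25],[0,0,0,0,0,0,25],[0,0,0,0,0,0,25]]}}

```text
time_s: 11.55
position: [501.3, -114.1, 62.2]
tcp_rot: [0.772, 0.635, 0.0, -0.0]
force: [-0.9, 5.8, 1.2]
finger_gap: 30.8
```

```bash
python3 -c "from h import *;q()"
```

```text
t11.55 along -10.98 lat 513.99 Fax 5.55 Flat -2.01 tau1 -2.92 tau4 -0.86 T [ 0.89  0.36 -0.07] Taxis unit x 0.8034357695611142
```

Emit:
{"name": "apply_moves", "arguments": {"commands": [[-0.4,0,0,0,0,0,25],[0,0,0,0,0,0,25],[0,0,0,0,0,0,25],[0,0,0,0,0,0,25],[0,0,0,0,0,0,25],[0,0,0,0,0,0,25],[0,0,0,0,0,0,25]]}}

```text
time_s: 12.13
position: [501.2, -114.2, 62.2]
tcp_rot: [0.772, 0.635, 0.0, -0.0]
force: [-1.2, 7.8, 2.3]
finger_gap: 30.4
```

```bash
python3 -c "from h import *;q()"
```

```text
t12.13 along -11.09 lat 513.97 Fax 7.40 Flat -2.79 tau1 -3.94 tau4 -1.22 T [ 1.16  0.18 -0.06] Taxis unit x 1.1025611784396911
```

The outer stop is felt the same way and held over half a second. At matched load of about 8 N the readings are inner 2.20 and outer -11.09, about 13 mm of float, which is plausible. Midway is about -4.44.

Emit:
{"name": "apply_moves", "arguments": {"commands": [[0.9,0,0,0,0,0,25],[1,0,0,0,0,0,25],[1,0,0,0,0,0,25],[1,0,0,0,0,0,25],[1,0,0,0,0,0,25],[1,0,0,0,0,0,25],[1,0,0,0,0,0,25],[0,0,0,0,0,0,25]]}}

```text
time_s: 12.8
position: [502.6, -108.1, 62.2]
tcp_rot: [0.772, 0.635, 0.0, 0.0]
force: [-2.7, 0.3, 0.1]
finger_gap: 30.4
```

```bash
python3 -c "from h import *;q()"
```

```text
t12.80 along -4.82 lat 514.02 Fax -0.22 Flat -2.73 tau1 0.37 tau4 0.24 T [-0.07  0.6  -0.05] Taxis unit x -0.19067357337248628
```

Emit:
{"name": "apply_moves", "arguments": {"commands": [[0.4,0,0,0,0,0,25],[0,0,0,0,0,0,25],[0,0,0,0,0,0,25],[0,0,0,0,0,0,25]]}}

```text
time_s: 13.13
position: [502.6, -107.8, 62.2]
tcp_rot: [0.772, 0.635, 0.0, 0.0]
force: [-2.7, 0.1, 0.5]
finger_gap: 30.1
```

```bash
python3 - <<'E'
from h import *
import cv2
q()
im=viewer.capture("wrist")[60:300,120:440][:,:,::-1]
b=cv2.resize(im,None,fx=2.4,fy=2.4,interpolation=cv2.INTER_CUBIC);cv2.imwrite("pics/w5.png",b)
a=cv2.imread("pics/w3.png")
for n,(y0,y1,x0,x1) in {"knob":(500,566,310,460),"block":(260,340,120,640)}.items():
    r=cv2.matchTemplate(b,a[y0:y1,x0:x1],cv2.TM_CCOEFF_NORMED);_,m,_,l=cv2.minMaxLoc(r)
    print(n,m,"shift crop px",l[0]-x0,l[1]-y0)
E
```

```text
t13.13 along -4.54 lat 514.04 Fax -0.44 Flat -2.69 tau1 0.29 tau4 0.26 T [-0.02  0.56  0.03] Taxis unit x -0.131378055841188
knob 0.9959663152694702 shift crop px 0 -1
block 0.9862644672393799 shift crop px -1 -46
```

No slip: the knob sits within 0.3 mm of its earlier place in the hand. A last 0.1 mm, then release and rise.

Emit:
{"name": "apply_moves", "arguments": {"commands": [[0.1,0,0,0,0,0,25],[0,0,0,0,0,0,25],[0,0,0,0,0,0,25]]}}

```text
time_s: 13.43
position: [502.6, -107.8, 62.2]
tcp_rot: [0.772, 0.635, 0.0, 0.0]
force: [-2.4, 0.1, 0.5]
finger_gap: 30.7
```

```bash
python3 -c "from h import *;q()"
```

```text
t13.43 along -4.54 lat 514.02 Fax -0.35 Flat -2.33 tau1 0.64 tau4 0.37 T [-0.21  0.54  0.05] Taxis unit x -0.31647932906871207
```

Emit:
{"name": "apply_moves", "arguments": {"commands": [[0,0,0,0,0,0,40],[0,0,0,0,0,0,55],[0,0,0,0,0,0,80],[0,0,0,0,0,0,88],[0,0,0,0,0,0,88],[0,0,0,0,0,0,88],[0,0,0,0,0,0,88]]}}

```text
time_s: 14.02
position: [502.7, -107.7, 62.3]
tcp_rot: [0.772, 0.635, 0.0, 0.0]
force: [-0.1, -0.0, 0.1]
finger_gap: 75.0
```

```bash
python3 - <<'E'
from h import *
import cv2
q();print(monitor.read_state()["finger_gap"])
im=viewer.capture("wrist")[60:300,120:440][:,:,::-1]
b=cv2.resize(im,None,fx=2.4,fy=2.4,interpolation=cv2.INTER_CUBIC);cv2.imwrite("pics/w6.png",b)
a=cv2.imread("pics/w5.png")
for n,(y0,y1,x0,x1) in {"knob":(500,566,310,460),"block":(230,300,120,620)}.items():
    r=cv2.matchTemplate(b,a[y0:y1,x0:x1],cv2.TM_CCOEFF_NORMED);_,m,_,l=cv2.minMaxLoc(r)
    print(n,m,"shift crop px",l[0]-x0,l[1]-y0)
E
```

```text
t14.02 along -4.45 lat 514.07 Fax -0.06 Flat -0.06 tau1 0.00 tau4 0.06 T [-0.11  0.01  0.03] Taxis unit x -0.10681010424870224
75.02321830006275
knob 0.9859300255775452 shift crop px 0 0
block 0.999556303024292 shift crop px 0 0
```

Released cleanly: neither knob nor block shifted in the picture. I'll lift straight up and check.

Emit:
{"name": "apply_moves", "arguments": {"commands": [[0,0,0,0,0,0,88],[0,0,0,0,0,0,88],[0,0,-10,0,0,0,88],[0,0,-20,0,0,0,88],[0,0,-25,0,0,0,88],[0,0,-25,0,0,0,88],[0,0,-20,0,0,0,88],[0,0,0,0,0,0,88]]}}

```text
time_s: 14.73
position: [504.1, -108.3, 166.7]
tcp_rot: [0.772, 0.635, 0.002, 0.003]
force: [-0.5, -0.4, 0.4]
finger_gap: 87.8
```

Emit:
{"name": "apply_moves", "arguments": {"commands": [[0,0,0,0,0,0,88],[0,0,0,0,0,0,88],[0,0,0,0,0,0,88],[0,0,0,0,0,0,88]]}}

```text
time_s: 15.07
position: [502.2, -107.6, 161.2]
tcp_rot: [0.772, 0.635, -0.0, -0.001]
force: [-0.2, 0.1, -0.3]
finger_gap: 87.9
```

```bash
python3 - <<'E'
from h import *
import cv2
show()
cv2.imwrite("pics/w7.png",viewer.capture("wrist")[:,:,::-1])
E
```

```text
t 15.0667 p [ 502.21 -107.6   161.25] ang tool x 78.89019533895612 zax [-0.  0. -1.] F [-0.25  0.07 -0.31] gap 87.86068122814174
```

View pics/w7.png

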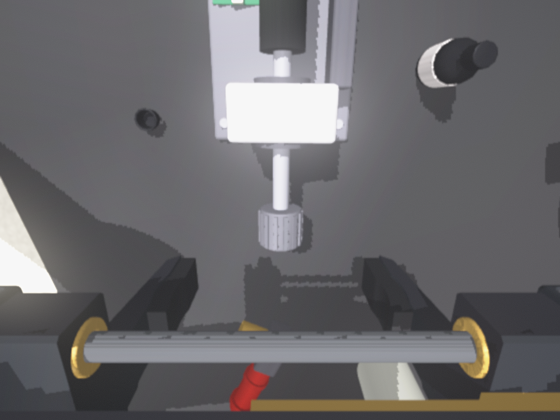

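The arm is clear: the knob stands free at (281,227) and the bystanders in view are undisturbed. Handing in.

```bash
python3 -c "
from plant import ticket
print(ticket.finish_job())"
```

```text
the job is handed in; nothing more can be done
None
```

I felt both stops, set the roller midway between them, let go and handed the job in at about 15 s of the 61 s allowed. The hand-in gives no verdict.

- **Inner stop:** I pushed the roller in and held it for about 2 s at 4–10 N on the wrist. The highest load on the stop itself was about 8.5 N.
- **Outer stop:** I pulled it out and held it for about 0.9 s at 5.5–7.4 N on the wrist, which is roughly 4–6 N on the stop.
- **Midpoint:** At matched loads, the stops read 2.20 mm and −11.09 mm along the shaft, so midway is −4.44 mm. The tool read −4.54 mm just before I let go, about 0.1 mm off.

**Last checks:**
- The pictures before and after opening the gripper show no shift of the knob.
- Between the inner stop and the midpoint, the knob moved no more than about 0.3 mm in the grip.
- The arm is clear and force readings are near zero.
- The bystanders visible in the last picture look undisturbed. I did not check the others again.

**Disagreements:**
- Both stops felt stiffer than stated, about 12–19 N/mm instead of 4 N/mm. They were similar at both ends, so the midpoint should hold. The side view showed the gripper well clear of the bearing block.
- The fingers closed to about 30.5 mm on the 33 mm knob. I did not look into why.

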